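# Shut and lock the filter hatch with its key

## Robot

A 6-joint arm with a two-finger parallel gripper is mounted at the origin on a cart in front of the work surface, level with it; the furniture and walls round the work are solid. World frame = base frame: x ahead of the robot, y to its left, z up, the work surface at z = 0. Lengths are in m, angles in degrees, forces in N, time in s.
With the tool pointing down it reaches from about 0.25 to 0.725 m from the base axis. Payload 9.7 kg.
Tool frame: the origin (TCP) lies between the finger pads; the fingertips stand 22 mm ahead of it and the grasp point (between the pads) lies 3 mm ahead of it; z points along the fingers, y is the line along which they close (so a half turn about z gives the same grasp; the last joint's range is limited). The gripper opens to 85 mm and grips with 20 to 120 N. Pads are 22 mm wide; open, the fingers measure 114 mm over their backs; the gripper's body (76 mm by 85 mm) begins 54 mm behind the grasp point. The pads swing forward as they close: fully open they stand 13 mm farther back than shut.
Start: joints at [67.666, 4.979, 10.078, 95.1, 0, 90], TCP at [0.209, 0.509, 0.253] pointing down, gripper open.
Joint ranges: [-179.16, 179.16], [-48.56, 103.87], [-65.8, 70.77], [-126.05, 130.52], [-82.76, 87.17], [-180, 180]. Speed limits (degrees/s): [127.2, 127.2, 147.25, 180, 180, 180].

## Interface

Orientations are given as [roll, pitch, yaw] about the fixed x, y, z axes, in that order (R = Rz(yaw) Ry(pitch) Rx(roll)).
In Python, from workcell import bot, viewer, finder gives the robot as it stands.
- The arm moves only by the tool move_arm, never from a script. Its arguments are lists of equal length, an entry for each row: "offset": the shift along the tool's x, y, z in cm, a list of three; "twist": the turn, a rotation vector about the tool's x, y, z in rad, a list of three; "grip": the opening, from 0 (shut) to 1 (fully open). In form: {"offset": [[x, y, z], ...], "twist": [[ax, ay, az], ...], "grip": [grip, ...]}. A call has 1 to 5 rows; each row shifts and turns the commanded pose from where the row before left it, along the tool's axes as they then stand; what a row does not reach is not made up. A row lasts 1/10 s, in which the tool goes at most 50 mm and 8.59 degrees, less where a joint would pass 70% of its speed; a pose out of reach is approached as far as the arm can. A call is refused whole if a number of a shift passes 5 or a number of a turn 0.15, either way. A call with a gripper value outside its range is refused whole. The fingers move at their own pace and stop on an object; "force" is the grip in N (left out, the last holds). Time passes only in rows, so rows that do not move let the fingers close. It gives the time, the measured TCP pose, the force, the opening and the grip force at its end, in the units of the state.
- bot.get_obs(): the state, without advancing time (a new reading comes with each control period).
- viewer.camera(name): name is "side" or "top" or "wrist"; returns a dict with "color" (480x640x3 uint8, red, green, blue), "depth" (480x640 float32, m along the optical axis (not along the pixel's ray), 0 where there is no reading), "vfov" (degrees; the focal length in pixels is half the picture's height over the tangent of half this angle, whatever the lens; pixels are square), "cx", "cy" (the principal point, pixels), "k1" (the pictures are not rectified: a ray, as slopes to the right and down, at radius r is drawn at 1 + k1 r^2 times it, then the intrinsics apply), "position" and "attitude" of the camera in the world; the wrist camera has in their place "tool_from_camera" (4x4, takes a point from camera to tool coordinates, whose origin is the TCP and whose axes are the flange's). Camera axes: x right, y down, z forward; pixel columns grow to the right and rows downward; lengths in m; the calibration is good to about 2 mm. A picture is of the moment at which its call begins: read the wrist's pose just before it.
- bot.job_done(): hands the job in; it is judged then, once.
Trained networks look in a picture, given as the dict that the camera call returned (one of the last four; its "shot" number tells which), for a name from the list of things; names that differ only in an ending like _2 or _b are one class to them, and where a whole thing is asked for, a point or a joint stands for the part that bears it (a point fixed in the world has none). Each returns a list of dicts, best first, with "p" (0 to 1); they miss things now and then, are a little off and sometimes report something else, mostly with a low value. They report only what shows in the picture. A call takes as long as a camera call.
- finder.boxes_of(picture, thing): "position" ([column, row] in pixels, amid what is visible of it).
- finder.pinpoint(picture, thing): "position" ([column, row] in pixels: a listed point, or the origin of a listed thing).
The state is a dict: "time": time; "q": joint angles; "qd": joint speeds; "joint_efforts": joint torques, N m; "ee_pos": TCP position; "tcp_rot": TCP orientation; "wrist_force": force on the tool from outside, world axes, zero at the start; "torque": the same for the moment, N m; "opening": finger opening in m; "grasp_force": force on a finger pad.
Only numpy, scipy, OpenCV 4.12 (cv2) and the standard library are available. Lean on these libraries where they do the work, as an engineer would, in place of code of your own. Each camera call takes 0.05 s, during which the arm holds its last target. There are 200 camera calls.

## Task

Push the water filter's hatch fully shut, then take the orange key from its stand, put its blade into the slot of the brass lock and turn it clockwise (seen from above) a quarter turn, until it snaps over and stays at its stop. Put the key back upright and fully down in its stand, and leave the other things on the worktop where they stand.

Things in the scene. Friction and masses are not known exactly. Their poses are not given: they have to be found in the camera images.
- water_filter: low white water filter, 150 deep (x) x 170 wide (y) x 72 mm high, fixed on the worktop, origin under its centre; its front looks along its -x. Grey hatch on top, hinged at the rear; a steel spout at its left rear (+y) stands 122 mm high.
- hatch (a joint): angle of the grey hatch: 0 = shut (flat on the filter), grows as it opens upward; starts 0.5 to 0.95. Stiff hinge (0.5 Nm friction): it stays where it is left. A plate 156 mm wide that runs 111 mm forward of the hinge line, its top face 10 mm above that line; pressing straight down on its outer face, beside the lock, closes it.
- hatch_hinge (a point): middle of the hatch's hinge line, 60 mm above the worktop; turns with the hatch: y along the hinge, -x along the hatch to its front edge, z the hatch's outward normal
- hatch_push (a point): a point on the hatch's outer face, 55 mm forward of the hinge line and 50 mm to the right (-y) of the middle line, clear of the lock: a good place to press it shut; moves with the hatch
- cam (a joint): turn of the brass slotted lock on the hatch: 0 = open (its start), grows clockwise seen from above, hard stop at 1.6 rad = locked. Sprung over-centre: let go below about 1.15 rad it springs back, above that it snaps to the stop and stays. Turning takes up to 0.12 Nm. The slot lies across the hatch when open, fore-and-aft when locked; the blade has some 0.12 rad of play in it each way.
- lock_centre (a point): middle of the lock's seat on the hatch, 78 mm forward of the hinge line, at the height of the lock's top (79 mm above the worktop when shut); x, y, z as the hatch. The brass head (34 mm disc, 9 mm proud of the hatch) floats: its centre lies up to 4 mm off along x (either way), unmeasured, and moves at 4 N. Its slot, along y when open, is 5 mm wide, 20 mm long, 9 mm deep, ends closed.
- key_grip (a point): centre of the key's orange handle, a block 14 mm thick (x) x 34 mm wide (y) x 60 mm high (z), gripped across its 14 mm. The key (about 80 g) stands upright in its stand, z up, blade down; the handle then spans 56 to 116 mm above the worktop. Below it a black collar (38 mm diameter, 6 mm thick), a 10 mm round shank, the blade.
- key_tip (a point): middle of the blade's lower end, 76 mm below key_grip and 10 mm above the worktop at the start. The steel blade is 3 mm thick (x), 16 mm wide (y), 14 mm long, its last 3 mm thinned to 2 x 15 mm; it lies in the plane of the handle.
- stand_mouth (a point): centre of the mouth of the key's grey stand, a block 56x56x50 mm on an 84x84x5 mm foot, fixed on the worktop; mouth 50 mm up, a square pocket 26x26 mm, 45 mm deep, sides along its x and y. The key's collar rests on the block's top with key_tip 40 mm below the mouth; it may stand at any yaw.
- tin: bystander: small closed food tin with green label, 57x57x72 mm; origin at the centre of its underside
- dropper_bottle: bystander: brown dropper bottle, 33x34x102 mm; origin at the centre of its underside
- tape: bystander: roll of tan tape lying flat, 98x96x25 mm; origin at the centre of its underside
- timer: bystander: red and cream kitchen timer, 64x64x47 mm; origin at the centre of its underside

How it is judged:
By the outcome, as a careful person would: the job done as asked, in the order asked, and still so for the second after the job is handed in, with the robot touching nothing.
It also fails if it takes over 72 s, if anything falls off the work surface, if the arm or the gripper's body presses on something with over 40 N, if the wrist force passes 120 N, or if a joint passes its speed limit or range.

## Working session

There is one attempt and no reset: what is moved stays moved. The work goes in short steps, Python scripts to look and compute and a tool call to move; the robot and the scene stay as the last step left them, time stands still between calls to the robot, and variables do not carry over. Pictures are saved under pics/ and viewed, at most 10 in all, crops included, and the job is handed in when it is done.

Besides the shell and the picture viewer there is one more tool, called after "Request:" as name(argument=value, ...) on one line, values as JSON. move_arm: Moves the arm, as the interface text tells. Its arguments: {"type":"object","properties":{"offset":{"type":"array","items":{"type":"array","items":{"type":"number"}}},"twist":{"type":"array","items":{"type":"array","items":{"type":"number"}}},"grip":{"type":"array","items":{"type":"number"}},"force":{"type":"number"}},"required":["offset","twist","grip"]}

```bash
ls; mkdir -p pics
cat > h.py <<'E'
import numpy as np, cv2
from scipy.spatial.transform import Rotation as R
from workcell import bot, viewer, finder
def pose():
    o=bot.get_obs(); return np.array(o['ee_pos']),o
def rays(c,px):
    f=240/np.tan(np.radians(c['vfov'])/2)
    p=np.atleast_2d(np.array(px,float)); d=np.c_[(p[:,0]-c['cx'])/f,(p[:,1]-c['cy'])/f]
    u=d.copy()
    for _ in range(20): u=d/(1+c['k1']*(u**2).sum(1,keepdims=True))
    return np.c_[u,np.ones(len(u))]
E
python3 - <<'E'
from h import *
o=bot.get_obs(); print(o)
for n in ('side','top','wrist'):
    c=viewer.camera(n); cv2.imwrite(f'pics/{n}0.png',c['color'][:,:,::-1])
    print(n,{k:v for k,v in c.items() if k not in('color','depth')})
    for t in ('water_filter','hatch_hinge','hatch_push','lock_centre','key_grip','key_tip','stand_mouth','tin','dropper_bottle','tape','timer'):
        print(t,[(np.round(d['position']).tolist(),round(d['p'],2)) for d in finder.pinpoint(c,t)[:2]])
E
```

```text
pics
{'time': 0.0, 'q': array([ 6.76675729e+01,  5.01353818e+00,  1.00344701e+01,  9.50997198e+01,
       -3.66223089e-04,  9.00023007e+01]), 'qd': array([ 0.0557743 ,  0.00832482,  0.01387125, -0.01075438,  0.02958305,
        0.03190642]), 'joint_efforts': array([ 1.35279628e-03, -5.20387244e+01,  4.64800966e+01,  1.61686511e-02,
        1.67364574e-04, -2.54267621e-05]), 'ee_pos': array([0.20891545, 0.50856403, 0.2525598 ]), 'tcp_rot': array([-1.79921212e+02,  3.69386504e-04,  1.57665273e+02]), 'wrist_force': array([ 0.14661524,  0.21147945, -0.02584072]), 'torque': array([ 0.02206172, -0.00313479,  0.03796444]), 'grasp_force': 0.0, 'opening': 0.08534010469596343}
side {'vfov': 55.86731355377948, 'cx': 322.4068924929647, 'cy': 245.47439490891503, 'k1': -0.10453022397642509, 'position': array([-0.01483648,  0.92052265,  0.51853175]), 'attitude': array([-1.16544937e+02, -9.43645762e-02, -1.44483784e+02]), 'shot': 1}
water_filter [([286.0, 295.0], 0.71)]
hatch_hinge [([264.0, 270.0], 0.71)]
hatch_push [([274.0, 238.0], 0.94)]
lock_centre [([286.0, 240.0], 0.84)]
key_grip [([408.0, 21
[... 843 characters left out ...]
81.0, 251.0], 0.73)]
timer [([180.0, 258.0], 0.69)]
wrist {'vfov': 63.188148340376515, 'cx': 321.1663002893861, 'cy': 239.82401958937416, 'k1': -0.008375903385682809, 'tool_from_camera': array([[ 3.63974404e-04, -9.49330040e-01, -3.14280674e-01,
         8.10433065e-02],
       [ 9.99999616e-01,  5.96010104e-04, -6.42215856e-04,
         2.13094866e-04],
       [ 7.96989262e-04, -3.14280320e-01,  9.49329893e-01,
        -1.20578154e-01],
       [ 0.00000000e+00,  0.00000000e+00,  0.00000000e+00,
         1.00000000e+00]]), 'shot': 3}
water_filter []
hatch_hinge []
hatch_push []
lock_centre []
key_grip []
key_tip []
stand_mouth []
tin []
dropper_bottle []
tape []
timer [([417.0, 360.0], 0.7)]
```

View pics/top0.png

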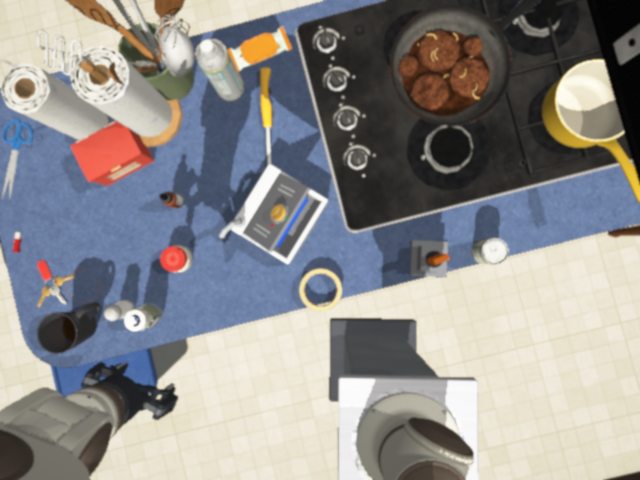

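View pics/side0.png

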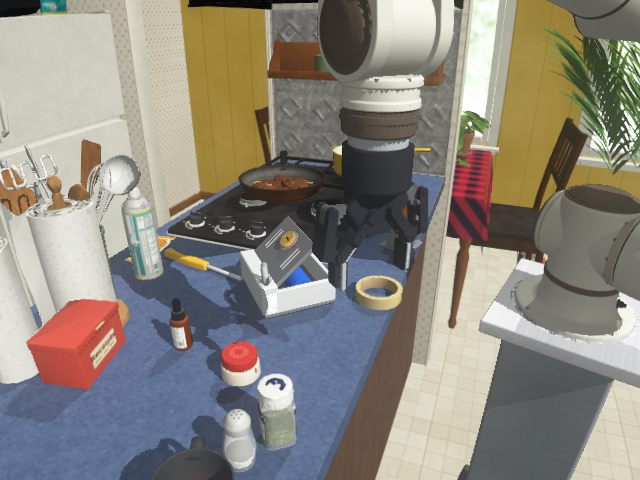

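```bash
cat >> h.py <<'E'
def cam_T(c):
    T=np.eye(4)
    if 'position' in c:
        T[:3,:3]=R.from_euler('xyz',c['attitude'],degrees=True).as_matrix(); T[:3,3]=c['position']; return T
    return c['Tw']@c['tool_from_camera']
def shot(n):
    T=np.eye(4); o=bot.get_obs(); T[:3,:3]=R.from_euler('xyz',o['tcp_rot'],degrees=True).as_matrix(); T[:3,3]=o['ee_pos']
    c=viewer.camera(n); c['Tw']=T; return c
def at_z(c,px,z):
    T=cam_T(c); d=rays(c,px)@T[:3,:3].T; return T[:3,3]+d*((z-T[2,3])/d[:,2])[:,None]
def cloud(c):
    T=cam_T(c); v,u=np.mgrid[0:480,0:640]; r=rays(c,np.c_[u.ravel(),v.ravel()])
    return ((r*c['depth'].ravel()[:,None])@T[:3,:3].T+T[:3,3]).reshape(480,640,3)
E
python3 - <<'E'
from h import *
c=shot('top'); P=cloud(c)
for t,px in dict(hinge=(261,199),push=(284,191),lock=(275,212),key=(438,257),stand=(434,257),spout=(228,232),bottle=(177,203),timer=(177,258),tape=(305,290),tin=(484,252),knob=(357,157),stove=(450,200),table=(380,250)).items():
    print(t,P[px[1],px[0]].round(3))
print('filter o',at_z(c,(281,215),0),'hinge',at_z(c,(261,199),.06),'stand',at_z(c,(434,257),.05))
m=(P[:,:,2]>.015)&(P[:,:,2]<.058)
for nm,(cx,cy,s) in dict(filt=(0.44,0.23,.13),).items():
    o=at_z(c,(281,215),0)[0]; k=m&(np.hypot(P[...,0]-o[0],P[...,1]-o[1])<s)
    print(nm,cv2.minAreaRect(P[k][:,:2].astype(np.float32)),k.sum())
o=at_z(c,(434,257),.05)[0]; k=(P[:,:,2]>.04)&(P[:,:,2]<.055)&(np.hypot(P[...,0]-o[0],P[...,1]-o[1])<.05)
print(cv2.minAreaRect(P[k][:,:2].astype(np.float32)),k.sum(),P[k].mean(0))
k=(P[:,:,2]>.07)&(P[:,:,2]<.13)&(np.hypot(P[...,0]-o[0],P[...,1]-o[1])<.05);print(P[k].mean(0),P[k].max(0),P[k].min(0))
E
```

```text
hinge [0.556 0.335 0.072]
push [0.569 0.281 0.104]
lock [0.522 0.297 0.124]
key [ 0.433 -0.043  0.114]
stand [ 0.432 -0.042  0.08 ]
spout [ 0.486  0.423 -0.002]
bottle [0.549 0.531 0.044]
timer [0.423 0.527 0.049]
tape [ 0.351  0.239 -0.001]
tin [ 0.444 -0.152  0.07 ]
knob [0.655 0.123 0.05 ]
stove [ 0.564 -0.094  0.014]
table [0.447 0.065 0.004]
filter o [[0.52725402 0.29782499 0.        ]] hinge [[0.55731325 0.33667124 0.06      ]] stand [[ 0.43233011 -0.04951797  0.05      ]]
filt ((0.5304912328720093, 0.2983263432979584), (0.16743193566799164, 0.17856578528881073), 59.14281463623047) 648
((0.4288344383239746, -0.04804474115371704), (0.056234486401081085, 0.055650919675827026), 88.53136444091797) 411 [ 0.42899024 -0.04395832  0.05084094]
[ 0.42795871 -0.04501448  0.10859499] [ 0.43899523 -0.03104224  0.12057065] [ 0.41559988 -0.06575974  0.07114278]
```

```bash
cat >> h.py <<'E'
def plan(tgt,yaw=None,step=4.0):
    """constant tool offset rows to reach tgt/yaw (tool down); offsets cm, twist rad about tool z"""
    o=bot.get_obs(); Rm=R.from_euler('xyz',o['tcp_rot'],degrees=True)
    d=np.array(tgt)-o['ee_pos']; y=o['tcp_rot'][2]; yaw=y if yaw is None else yaw
    tw=-np.radians((yaw-y+180)%360-180)
    print('tool offset cm',(Rm.inv().apply(d)*100).round(2),'twist z',round(tw,3),'rpy',o['tcp_rot'].round(2),'pos',o['ee_pos'].round(4),'q',o['q'].round(1),'F',o['wrist_force'].round(1),'t',o['time'])
E
python3 -c "
from h import *
plan((.545,.28,.27),52);plan((.545,.28,.27),232)"
```

```text
tool offset cm [-39.77  -8.39  -1.67] twist z 1.844 rpy [-180.      0.    157.66] pos [0.209  0.5087 0.2533] q [67.7  5.  10.1 95.1 -0.  90. ] F [-0.4  0.2  0.9] t 1.85
tool offset cm [-39.77  -8.39  -1.67] twist z -1.297 rpy [-180.      0.    157.66] pos [0.209  0.5087 0.2533] q [67.7  5.  10.1 95.1 -0.  90. ] F [-0.4  0.2  0.9] t 1.85
```

Request:
move_arm(offset=[[0,0,-1],[0,0,-1]], twist=[[0,0,0.1],[0,0,0.1]], grip=[0,0])

```text
time: 2.05
ee_pos: [0.2089, 0.5086, 0.2733]
tcp_rot: [-180.0, 0.0, 146.0]
wrist_force: [-0.8, 0.4, -0.2]
opening: 0.0593
grasp_force: 0.0
```

```bash
python3 -c "
from h import *
plan((.545,.28,.27),52);plan((.545,.28,.27),232)"
```

```text
tool offset cm [-40.64  -0.14   0.34] twist z 1.64 rpy [-1.7996e+02  1.0000e-02  1.4598e+02] pos [0.2089 0.5086 0.2733] q [ 67.7   5.5  12.9  97.4  -0.  101.7] F [-0.8  0.4 -0.2] t 2.05
tool offset cm [-40.64  -0.14   0.34] twist z -1.501 rpy [-1.7996e+02  1.0000e-02  1.4598e+02] pos [0.2089 0.5086 0.2733] q [ 67.7   5.5  12.9  97.4  -0.  101.7] F [-0.8  0.4 -0.2] t 2.05
```

Request:
move_arm(offset=[[-4,0,0],[-4,0,0],[-4,0,0],[-4,0,0],[-4,0,0]], twist=[[0,0,0],[0,0,0],[0,0,0],[0,0,0],[0,0,0]], grip=[0,0,0,0,0])

```text
time: 2.55
ee_pos: [0.3763, 0.3965, 0.2734]
tcp_rot: [180.0, 0.0, 146.2]
wrist_force: [-0.3, 1.0, -0.3]
opening: 0.0002
grasp_force: 0.0
```

Request:
move_arm(offset=[[-4,0,0],[-4,0,0],[-4,0,0],[-4,0,0],[-4,0,0]], twist=[[0,0,0],[0,0,0],[0,0,0],[0,0,0],[0,0,0]], grip=[0,0,0,0,0])

```text
time: 3.05
ee_pos: [0.5427, 0.2851, 0.2733]
tcp_rot: [180.0, 0.0, 146.2]
wrist_force: [0.3, 1.5, -1.2]
opening: -0.0003
grasp_force: 0.0
```

Request:
move_arm(offset=[[0,0,0],[0,0,0],[0,0,0],[0,0,0],[0,0,0]], twist=[[0,0,0.14],[0,0,0.15],[0,0,0.15],[0,0,0.15],[0,0,0.15]], grip=[0,0,0,0,0])

```text
time: 3.55
ee_pos: [0.5415, 0.2862, 0.2732]
tcp_rot: [-180.0, 0.0, 103.4]
wrist_force: [0.1, -0.5, -0.8]
opening: -0.0003
grasp_force: 0.0
```

Request:
move_arm(offset=[[0,0,0],[0,0,0],[0,0,0],[0,0,0],[0,0,0]], twist=[[0,0,0.15],[0,0,0.15],[0,0,0.15],[0,0,0.15],[0,0,0.15]], grip=[0,0,0,0,0])

```text
time: 4.05
ee_pos: [0.5414, 0.2863, 0.2732]
tcp_rot: [-180.0, 0.0, 60.5]
wrist_force: [0.1, -0.1, -0.5]
opening: 0.0002
grasp_force: 0.0
```

Request:
move_arm(offset=[[0,0,0],[0,0,0]], twist=[[0,0,0.15],[0,0,0]], grip=[0,0])

```text
time: 4.25
ee_pos: [0.5414, 0.2863, 0.2732]
tcp_rot: [-180.0, 0.0, 52.1]
wrist_force: [-0.4, 0.1, 0.4]
opening: 0.0001
grasp_force: 0.0
```

Run:
```python
from h import *
plan((.545,.28,.27),52)
c=shot('wrist'); P=cloud(c); cv2.imwrite('pics/w1.png',c['color'][:,:,::-1])
for t in ('water_filter','hatch_hinge','hatch_push','lock_centre'):
    for d in finder.pinpoint(c,t)[:2]:
        p=np.array(d['position']); i=np.round(p).astype(int); print(t,p.round(),round(d['p'],2),P[i[1].clip(0,479),i[0].clip(0,639)].round(4),at_z(c,p,.06).round(4))
```

```text
tool offset cm [-0.27  0.67  0.32] twist z 0.002 rpy [-180.      0.     52.11] pos [0.5414 0.2863 0.2732] q [ 27.9  14.5  23.1  98.7  -0.  155.8] F [-0.4  0.1  0.4] t 4.25
water_filter [301. 199.] 0.67 [0.5385 0.3084 0.0967] [[0.5323 0.3035 0.06  ]]
water_filter [356. 201.] 0.63 [0.5716 0.2821 0.1016] [[0.5687 0.2726 0.06  ]]
hatch_hinge [290. 158.] 0.65 [0.5484 0.3368 0.0717] [[0.5464 0.3365 0.06  ]]
hatch_push [358. 206.] 0.83 [0.5706 0.2784 0.1036] [[0.5679 0.2677 0.06  ]]
lock_centre [293. 235.] 0.93 [0.5216 0.2947 0.1222] [[0.5058 0.2823 0.06  ]]
```

View pics/w1.png

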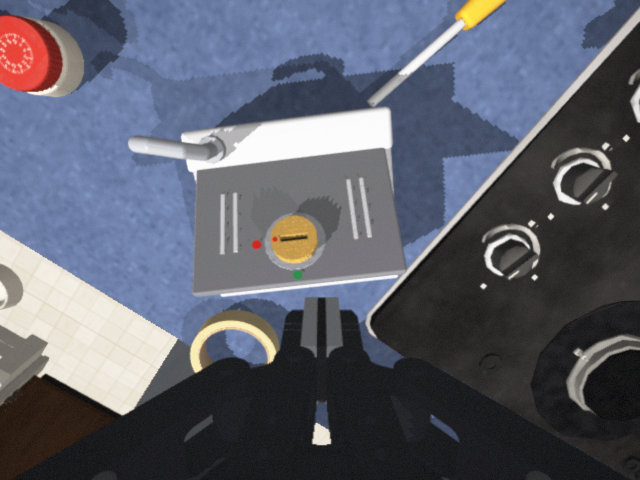

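Run:
```python
from h import *
c=shot('wrist'); P=cloud(c)
m=np.zeros((480,640),np.uint8); cv2.fillPoly(m,[np.array([[205,185],[380,165],[392,262],[340,268],[335,200],[255,205],[255,275],[205,282]])],1)
Q=P[m>0]; Q=Q[np.abs(Q[:,2]-.1)<.06]
for _ in range(3):
    A=np.c_[Q[:,:2],np.ones(len(Q))]; s=np.linalg.lstsq(A,Q[:,2],rcond=None)[0]; r=Q[:,2]-A@s; Q=Q[abs(r)<max(.003,2*r.std())]
g=-s[:2]; print('s',s,'resid',r.std(),'theta',np.arctan(np.hypot(*g)),'rear dir yaw',np.degrees(np.arctan2(g[1],g[0])))
```

```text
s [-0.43473613 -0.72468802  0.5539196 ] resid 0.0008832771107497298 theta 0.7016335752475374 rear dir yaw 59.04070128184791
```

```bash
python3 -c "
from h import *
plan((.5606,.263,.16),59)"
```

```text
tool offset cm [-0.67  2.94 11.33] twist z -0.116 rpy [-180.     -0.     52.36] pos [0.5414 0.2863 0.2733] q [ 27.9  14.5  23.1  98.7   0.  155.5] F [0.1 0.7 0.3] t 4.55
```

Request:
move_arm(offset=[[-0.7,2.9,0],[0,0,4],[0,0,4],[0,0,3.3],[0,0,2]], twist=[[0,0,0],[0,0,-0.116],[0,0,0],[0,0,0],[0,0,0]], grip=[0,0,0,0,0])

```text
time: 5.05
ee_pos: [0.5593, 0.2625, 0.1375]
tcp_rot: [-179.9, 0.1, 59.0]
wrist_force: [0.1, -0.1, 4.8]
opening: -0.0005
grasp_force: 1.6
```

Request:
move_arm(offset=[[0,0,0.7],[0,0,0.7],[0,0,0.7],[0,0,0.7],[0,0,0.7]], twist=[[0,0,0],[0,0,0],[0,0,0],[0,0,0],[0,0,0]], grip=[0,0,0,0,0])

```text
time: 5.55
ee_pos: [0.5604, 0.263, 0.1055]
tcp_rot: [180.0, -0.0, 58.9]
wrist_force: [-1.0, -1.5, 2.7]
opening: -0.0002
grasp_force: 1.2
```

Request:
move_arm(offset=[[0,0,0.3],[0,0,0.3],[0,0,0.3],[0,0,0.2],[0,0,0.1]], twist=[[0,0,0],[0,0,0],[0,0,0],[0,0,0],[0,0,0]], grip=[0,0,0,0,0])

```text
time: 6.05
ee_pos: [0.56, 0.2629, 0.093]
tcp_rot: [-180.0, 0.0, 58.9]
wrist_force: [-0.8, -1.7, 2.4]
opening: -0.0003
grasp_force: 0.8
```

Request:
move_arm(offset=[[0,0,0.1],[0,0,0.1],[0,0,0.1]], twist=[[0,0,0],[0,0,0],[0,0,0]], grip=[0,0,0])

```text
time: 6.35
ee_pos: [0.5601, 0.263, 0.0919]
tcp_rot: [180.0, -0.1, 58.9]
wrist_force: [-6.3, -3.9, 18.0]
opening: 0.0001
grasp_force: 8.9
```

```bash
python3 -c "
from h import *
plan((.56,.263,.16),59)"
```

```text
tool offset cm [ 0.   -0.01 -6.81] twist z -0.002 rpy [ 1.7996e+02 -6.0000e-02  5.8890e+01] pos [0.5601 0.263  0.0919] q [ 25.2  14.2   2.6  78.4  -0.  146.3] F [-6.3 -3.9 18. ] t 6.35
```

Request:
move_arm(offset=[[0,0,0.1],[0,0,0],[0,0,-1],[0,0,-4],[0,0,-4]], twist=[[0,0,0],[0,0,0],[0,0,0],[0,0,0],[0,0,0]], grip=[0,0,0,0,0])

```text
time: 6.85
ee_pos: [0.5595, 0.2628, 0.1796]
tcp_rot: [-179.9, 0.1, 58.9]
wrist_force: [1.4, 0.6, 0.6]
opening: -0.0001
grasp_force: 0.0
```

Request:
move_arm(offset=[[-2,-4,-4],[0,-1,-3],[0,0,0]], twist=[[0,0,0],[0,0,0],[0,0,0]], grip=[0,0,0])

```text
time: 7.15
ee_pos: [0.5144, 0.2723, 0.248]
tcp_rot: [179.8, -0.4, 59.0]
wrist_force: [0.3, -0.8, 1.2]
opening: 0.0002
grasp_force: 0.0
```

Run:
```python
from h import *
plan((.545,.28,.27),59)
c=shot('wrist'); P=cloud(c); cv2.imwrite('pics/w2.png',c['color'][:,:,::-1])
for t in ('hatch_hinge','hatch_push','lock_centre'):
    for d in finder.pinpoint(c,t)[:2]:
        p=np.array(d['position']); i=np.round(p).astype(int); print(t,p.round(),round(d['p'],2),P[i[1].clip(0,479),i[0].clip(0,639)].round(4),at_z(c,p,.079).round(4))
u=np.array([np.cos(np.radians(59)),np.sin(np.radians(59))]); h=np.array([.546,.336]); v=np.array([-u[1],u[0]])
for a in (-20,-50,-90,-105):
  print([round(float(np.median(P[np.hypot(P[...,0]-q[0],P[...,1]-q[1])<.004][:,2])),4) if (np.hypot(P[...,0]-q[0],P[...,1]-q[1])<.004).any() else None for b in(-60,-35,35,60) for q in [h+u*a/1000+v*b/1000]])
hsv=cv2.cvtColor(c['color'],cv2.COLOR_RGB2HSV); k=(hsv[...,0]>12)&(hsv[...,0]<28)&(hsv[...,1]>110)&(np.hypot(P[...,0]-.506,P[...,1]-.269)<.03)
px=np.argwhere(k)[:,::-1]; print(len(px),px.mean(0),cv2.minEnclosingCircle(px.astype(np.float32)))
q=at_z(c,[cv2.minEnclosingCircle(px.astype(np.float32))[0]],.079);print('brass',q)
```

```text
tool offset cm [ 2.25  2.23 -2.18] twist z -0.001 rpy [179.8   -0.38  58.96] pos [0.5144 0.2723 0.248 ] q [ 27.9   8.9  13.8  94.5   0.  148.9] F [ 0.3 -0.8  1.2] t 7.15
hatch_hinge [316. 126.] 0.89 [0.5481 0.335  0.0676] [[0.5483 0.3355 0.079 ]]
lock_centre [314. 231.] 0.8 [0.5052 0.2672 0.0712] [[0.5063 0.269  0.079 ]]
[0.07, 0.07, 0.0698, 0.0698]
[0.07, 0.0701, 0.0698, 0.0699]
[0.07, 0.07, 0.0698, 0.0697]
[0.0701, 0.07, 0.0698, 0.0698]
1422 [314.70956399 231.49648383] ((314.5, 231.5), 21.8289794921875)
brass [[0.50657762 0.26862846 0.079     ]]
```

View pics/w2.png

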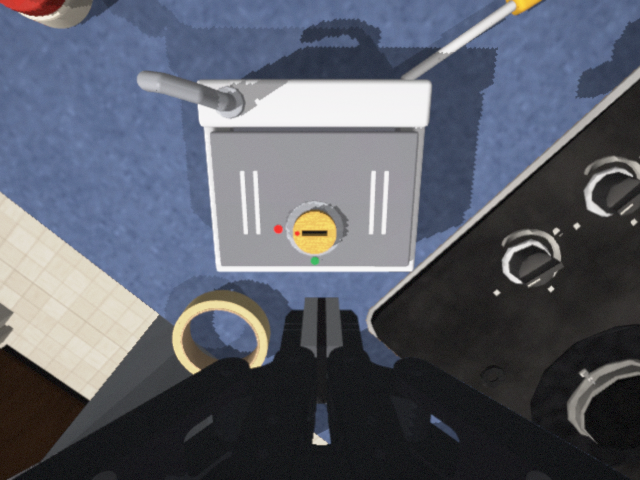

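Run:
```python
from h import *
plan((.43,-.046,.28),59)
c=shot('wrist')
T=np.linalg.inv(c['tool_from_camera'])
f=240/np.tan(np.radians(c['vfov'])/2)
for p in((0,0,.022),(.011,0,.022),(-.011,0,.022)):
    q=T[:3,:3]@p+T[:3,3]; print(p,f*q[0]/q[2]+c['cx'],f*q[1]/q[2]+c['cy'])
```

```text
tool offset cm [-31.51   9.15  -3.83] twist z -0.002 rpy [-1.7995e+02  7.0000e-02  5.8880e+01] pos [0.5144 0.271  0.2414] q [ 27.8   9.2  13.4  94.3   0.  148.9] F [ 0.5 -0.  -0.6] t 7.35
(0, 0, 0.022) 322.28790511594906 316.87487035091243
(0.011, 0, 0.022) 322.3224162220491 292.6317197327728
(-0.011, 0, 0.022) 322.2548446561379 340.09897984144584
```

Request:
move_arm(offset=[[-3.9,1.1,-0.8],[-3.9,1.1,-0.8],[-3.9,1.1,-0.8],[-3.9,1.1,-0.8],[-3.9,1.1,-0.6]], twist=[[0,0,0],[0,0,0],[0,0,0],[0,0,0],[0,0,0]], grip=[0,0,0,0,0])

```text
time: 7.9
ee_pos: [0.4601, 0.0741, 0.2799]
tcp_rot: [-179.9, 0.1, 58.9]
wrist_force: [0.3, -0.7, 0.3]
opening: 0.0001
grasp_force: 0.0
```

Request:
move_arm(offset=[[-4,1.2,0],[-4,1.2,0],[-4,1.2,0],[0,0,0],[0,0,0]], twist=[[0,0,0],[0,0,0],[0,0,0],[0,0,0],[0,0,0]], grip=[1,1,1,1,1])

```text
time: 8.4
ee_pos: [0.4293, -0.0466, 0.2798]
tcp_rot: [-179.9, 0.0, 58.7]
wrist_force: [0.4, 0.1, -0.1]
opening: 0.0726
grasp_force: 0.0
```

Run:
```python
from h import *
plan((.43,-.046,.27),59)
c=shot('wrist'); P=cloud(c); cv2.imwrite('pics/w3.png',c['color'][:,:,::-1])
for t,z in (('key_grip',.086),('stand_mouth',.05),('key_tip',.01)):
    for d in finder.pinpoint(c,t)[:2]:
        p=np.array(d['position']); print(t,p.round(),round(d['p'],2),at_z(c,p,z).round(4))
hsv=cv2.cvtColor(c['color'],cv2.COLOR_RGB2HSV)
n=np.hypot(P[...,0]-.43,P[...,1]+.046)<.06
k=n&(P[...,2]>.110)&(P[...,2]<.122); Q=P[k]; print('key top',len(Q),Q.mean(0),cv2.minAreaRect((Q[:,:2]*1000).astype(np.float32)))
k=n&(P[...,2]>.046)&(P[...,2]<.053); Q=P[k]; print('block',len(Q),Q.mean(0),cv2.minAreaRect((Q[:,:2]*1000).astype(np.float32)))
k=n&(P[...,2]>.053)&(P[...,2]<.06); Q=P[k]; print('collar',len(Q),Q.mean(0),cv2.minEnclosingCircle((Q[:,:2]*1000).astype(np.float32)))
```

```text
tool offset cm [0.08 0.03 0.98] twist z -0.005 rpy [-1.7993e+02  2.0000e-02  5.8720e+01] pos [ 0.4293 -0.0466  0.2798] q [ -6.2 -10.3  -1.6  98.7   0.  115.1] F [ 0.4  0.1 -0.1] t 8.4
key_grip [319. 214.] 0.75 [[ 0.4269 -0.0457  0.086 ]]
key top 801 [ 0.42782526 -0.04602217  0.11533499] ((427.37786865234375, -47.02592086791992), (14.90180778503418, 34.28001403808594), 23.65878677368164)
block 2003 [ 0.43156391 -0.04163208  0.04990456] ((428.2015380859375, -46.68708038330078), (56.210960388183594, 56.183780670166016), 87.56249237060547)
collar 451 [ 0.43614947 -0.04096977  0.05587707] ((428.0882873535156, -46.451385498046875), 18.65117835998535)
```

View pics/w3.png

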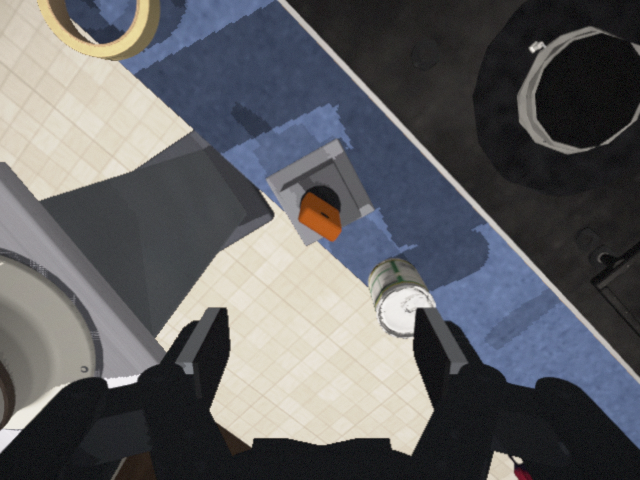

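```bash
python3 -c "
from h import *
plan((.4278,-.0467,.095),113.7)"
```

```text
tool offset cm [-0.26 -0.05 18.52] twist z -0.955 rpy [-1.7995e+02  1.0000e-02  5.8970e+01] pos [ 0.4297 -0.0448  0.2802] q [ -6.  -10.3  -1.6  98.7   0.  115.1] F [ 0.2  0.7 -0.5] t 8.6
```

Request:
move_arm(offset=[[-0.2,0,1],[0,0,0],[0,0,0],[0,0,0],[0,0,0]], twist=[[0,0,-0.14],[0,0,-0.14],[0,0,-0.14],[0,0,-0.14],[0,0,-0.14]], grip=[0.7,0.7,0.7,0.7,0.7])

```text
time: 9.1
ee_pos: [0.4287, -0.0463, 0.2704]
tcp_rot: [-180.0, -0.0, 99.4]
wrist_force: [-0.5, -0.8, 0.1]
opening: 0.0594
grasp_force: 0.0
```

Request:
move_arm(offset=[[0,0,0],[0,0,0],[0,0,0],[0,0,0]], twist=[[0,0,-0.14],[0,0,-0.115],[0,0,0],[0,0,0]], grip=[0.7,0.7,0.7,0.7])

```text
time: 9.5
ee_pos: [0.4286, -0.0467, 0.2705]
tcp_rot: [-180.0, -0.0, 113.5]
wrist_force: [0.1, -0.0, 0.4]
opening: 0.0594
grasp_force: 0.0
```

```bash
cat > kk.py <<'E'
from h import *
c=shot('wrist'); P=cloud(c)
n=np.hypot(P[...,0]-.43,P[...,1]+.046)<.06
k=n&(P[...,2]>.110)&(P[...,2]<.122); Q=P[k]; print('key top',len(Q),Q.mean(0),cv2.minAreaRect((Q[:,:2]*1000).astype(np.float32)))
k=n&(P[...,2]>.046)&(P[...,2]<.053); Q=P[k]; print('block',len(Q),Q.mean(0),cv2.minAreaRect((Q[:,:2]*1000).astype(np.float32)))
plan((.4278,-.0467,.095),113.7)
E
python3 kk.py
```

```text
key top 841 [ 0.42655521 -0.04553821  0.11544246] ((426.8193664550781, -46.2021369934082), (14.169310569763184, 33.75361633300781), 23.745277404785156)
block 2248 [ 0.42672426 -0.04190067  0.04996063] ((427.9612121582031, -46.444271087646484), (56.37015914916992, 56.09867858886719), 87.58655548095703)
tool offset cm [ 0.04 -0.06 17.55] twist z -0.004 rpy [-1.7999e+02 -1.0000e-02  1.1348e+02] pos [ 0.4286 -0.0468  0.2705] q [ -6.2 -10.7  -3.   97.7   0.   60.3] F [-0.6 -0.7  0.1] t 9.55
```

Request:
move_arm(offset=[[0.1,-0.1,4],[0,0,4],[0,0,4],[0,0,3],[0,0,2.5]], twist=[[0,0,0],[0,0,0],[0,0,0],[0,0,0],[0,0,0]], grip=[0.7,0.7,0.7,0.7,0.7])

```text
time: 10.05
ee_pos: [0.4265, -0.0465, 0.0936]
tcp_rot: [-179.9, -0.0, 113.5]
wrist_force: [-0.2, 0.0, 0.3]
opening: 0.0601
grasp_force: 0.0
```

Request:
move_arm(offset=[[0,0,0],[0,0,0],[0,0,0],[0,0,0],[0,0,0]], twist=[[0,0,0],[0,0,0],[0,0,0],[0,0,0],[0,0,0]], grip=[0.4,0.1,0,0,0], force=60)

```text
time: 10.55
ee_pos: [0.428, -0.0468, 0.0974]
tcp_rot: [179.9, 0.1, 113.6]
wrist_force: [-0.7, 1.3, 6.8]
opening: 0.0135
grasp_force: 59.5
```

Request:
move_arm(offset=[[0,0,0],[0,0,0],[0,0,0]], twist=[[0,0,0],[0,0,0],[0,0,0]], grip=[0,0,0])

```text
time: 10.85
ee_pos: [0.428, -0.0469, 0.0973]
tcp_rot: [179.9, 0.1, 113.6]
wrist_force: [0.5, 0.4, 6.7]
opening: 0.0129
grasp_force: 59.5
```

```bash
python3 -c "
from h import *
plan((.5066,.2686,.25),149)"
```

```text
tool offset cm [ 25.75  19.86 -15.25] twist z -0.618 rpy [1.7986e+02 7.0000e-02 1.1359e+02] pos [ 0.428  -0.0469  0.0973] q [ -6.3 -11.9 -23.2  78.5   0.   60.2] F [0.5 0.4 6.7] t 10.85
```

Request:
move_arm(offset=[[0,0,-1],[0,0,-3],[0,0,-4],[0,0,-4],[0,0,-4]], twist=[[0,0,0],[0,0,0],[0,0,0],[0,0,0],[0,0,0]], grip=[0,0,0,0,0])

```text
time: 11.35
ee_pos: [0.4269, -0.0468, 0.2582]
tcp_rot: [180.0, 0.0, 113.6]
wrist_force: [0.6, 0.3, -0.3]
opening: 0.0134
grasp_force: 58.7
```

Request:
move_arm(offset=[[2.57,2,0],[2.57,2,0],[2.57,2,0],[2.57,2,0],[2.57,2,0]], twist=[[0,0,0],[0,0,0],[0,0,0],[0,0,0],[0,0,0]], grip=[0,0,0,0,0])

```text
time: 11.85
ee_pos: [0.4675, 0.1123, 0.2567]
tcp_rot: [179.9, 0.0, 113.6]
wrist_force: [0.6, -0.1, -0.3]
opening: 0.0133
grasp_force: 58.7
```

Request:
move_arm(offset=[[2.57,2,0],[2.57,2,0],[2.57,2,0],[2.57,2,0],[2.57,2,0]], twist=[[0,0,0],[0,0,0],[0,0,0],[0,0,0],[0,0,0]], grip=[0,0,0,0,0])

```text
time: 12.35
ee_pos: [0.5077, 0.2701, 0.2565]
tcp_rot: [180.0, 0.0, 113.6]
wrist_force: [1.0, -0.0, 0.2]
opening: 0.013
grasp_force: 58.7
```

Request:
move_arm(offset=[[0,0,0],[0,0,0],[0,0,0],[0,0,0],[0,0,0]], twist=[[0,0,-0.12],[0,0,-0.12],[0,0,-0.12],[0,0,-0.13],[0,0,-0.13]], grip=[0,0,0,0,0])

```text
time: 12.85
ee_pos: [0.5075, 0.2688, 0.2565]
tcp_rot: [180.0, 0.0, 149.4]
wrist_force: [-0.3, -0.1, -0.1]
opening: 0.0135
grasp_force: 58.7
```

Request:
move_arm(offset=[[0,0,0],[0,0,0],[0,0,0]], twist=[[0,0,0],[0,0,0],[0,0,0]], grip=[0,0,0])

```text
time: 13.15
ee_pos: [0.5075, 0.2687, 0.2559]
tcp_rot: [180.0, 0.0, 149.0]
wrist_force: [-0.4, -0.1, -0.3]
opening: 0.0132
grasp_force: 58.7
```

```bash
cat > lk.py <<'E'
from h import *
import sys
plan((.5066,.2686,.20),149)
c=shot('wrist'); P=cloud(c); cv2.imwrite(f'pics/{sys.argv[1]}.png',c['color'][:,:,::-1])
hsv=cv2.cvtColor(c['color'],cv2.COLOR_RGB2HSV); g=at_z(c,np.argwhere(np.ones((480,640)))[:,::-1],.079).reshape(480,640,3)
k=(hsv[...,0]>17)&(hsv[...,0]<30)&(hsv[...,1]>110)&(np.hypot(g[...,0]-.506,g[...,1]-.269)<.03)
px=np.argwhere(k)[:,::-1]; 
if len(px): print(len(px),px.mean(0),cv2.minEnclosingCircle(px.astype(np.float32)),at_z(c,[cv2.minEnclosingCircle(px.astype(np.float32))[0]],.079))
for t in ('key_tip','lock_centre','key_grip'):
    print(t,[(d['position'],d['p']) for d in finder.pinpoint(c,t)[:1]])
T=np.linalg.inv(c['tool_from_camera']); f=240/np.tan(np.radians(c['vfov'])/2)
for p in((0,0,.0873),(.008,0,.0873),(-.008,0,.0873)):
    q=T[:3,:3]@p+T[:3,3]; print('tip pred',f*q[0]/q[2]+c['cx'],f*q[1]/q[2]+c['cy'])
E
python3 lk.py w4
```

```text
tool offset cm [ 0.07 -0.06  5.59] twist z -0.001 rpy [1.7999e+02 1.0000e-02 1.4896e+02] pos [0.5075 0.2687 0.2559] q [27.9  8.4 14.2 95.7 -0.  58.9] F [-0.4 -0.1 -0.3] t 13.15
1347 [319.13882702 216.83370453] ((319.2236328125, 216.46011352539062), 21.75434112548828) [[0.50507981 0.2684082  0.079     ]]
key_tip [([321.5, 259.8], 0.73)]
lock_centre [([318.5, 219.5], 0.73)]
key_grip [([319.8, 329.1], 0.63)]
tip pred 321.1354239760443 260.1458593714262
tip pred 321.1402358101146 246.9269273098107
tip pred 321.13071955273847 273.06971567250605
```

View pics/w4.png

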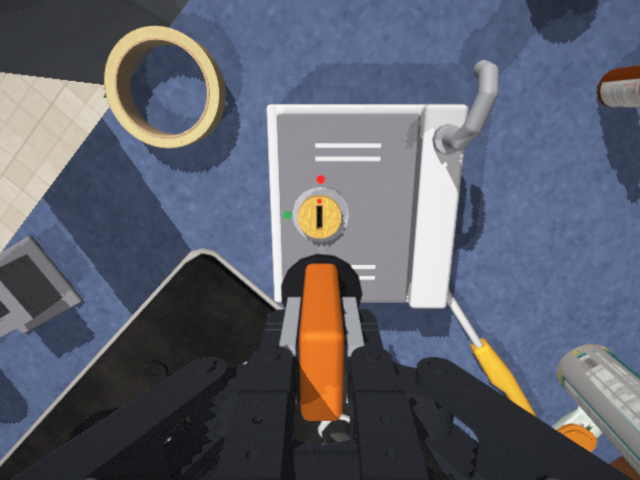

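Request:
move_arm(offset=[[0.1,-0.15,3],[0,0,3],[0,0,2],[0,0,0],[0,0,0]], twist=[[0,0,0],[0,0,0],[0,0,0],[0,0,0],[0,0,0]], grip=[0,0,0,0,0])

```text
time: 13.85
ee_pos: [0.5059, 0.268, 0.1762]
tcp_rot: [180.0, 0.0, 149.1]
wrist_force: [0.6, -0.4, -0.8]
opening: 0.0135
grasp_force: 58.7
```

```bash
python3 lk.py w5; python3 -c "
import cv2;a=cv2.imread('pics/w5.png')[150:350,220:420];cv2.imwrite('pics/w5c.png',cv2.resize(a,(600,600),interpolation=2))"
```

```text
tool offset cm [-0.03  0.09 -2.38] twist z 0.002 rpy [180.     0.   149.11] pos [0.5059 0.268  0.1762] q [27.9  7.2  3.9 86.8  0.  58.8] F [ 0.6 -0.4 -0.8] t 13.85
1469 [321.07420014 243.04628999] ((321.16302490234375, 252.07923889160156), 29.00101089477539) [[0.50477768 0.26863228 0.079     ]]
key_tip [([322.6, 259.7], 0.65)]
lock_centre [([321.9, 252.5], 0.74)]
key_grip [([317.9, 331.0], 0.9)]
tip pred 321.1336963577402 260.1459998377947
tip pred 321.1384827912904 246.92705183290445
tip pred 321.12901676758867 273.06987274806147
```

View pics/w5c.png

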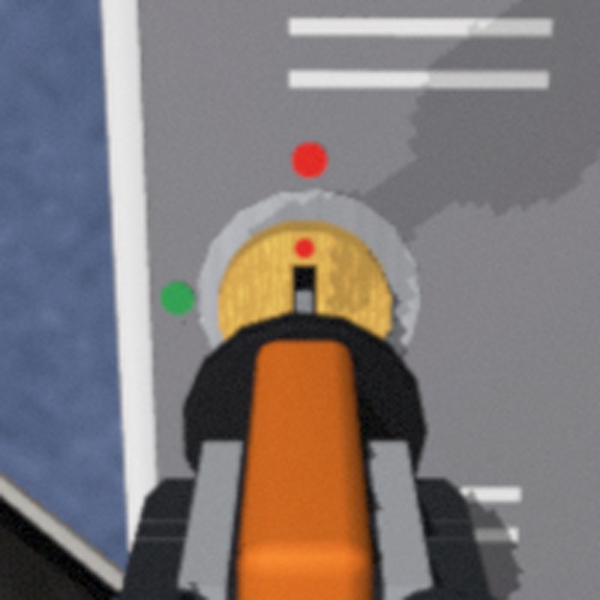

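Request:
move_arm(offset=[[0.04,0,0.5],[0,0,0.4],[0,0,0.2],[0,0,0.2],[0,0,0]], twist=[[0,0,0],[0,0,0],[0,0,0],[0,0,0],[0,0,0]], grip=[0,0,0,0,0])

```text
time: 14.55
ee_pos: [0.5054, 0.2681, 0.1622]
tcp_rot: [-180.0, -0.0, 149.1]
wrist_force: [-0.9, -1.0, -0.5]
opening: 0.013
grasp_force: 58.7
```

Request:
move_arm(offset=[[0,0,0.15],[0,0,0.15],[0,0,0.1],[0,0,0]], twist=[[0,0,0],[0,0,0],[0,0,0],[0,0,0]], grip=[0,0,0,0])

```text
time: 14.95
ee_pos: [0.5055, 0.2682, 0.1585]
tcp_rot: [-180.0, -0.0, 149.1]
wrist_force: [0.1, -0.6, -0.7]
opening: 0.0133
grasp_force: 58.7
```

Request:
move_arm(offset=[[0,0,0],[0,0,0],[0,0,0],[0,0,0],[0,0,0]], twist=[[0,0,0.1],[0,0,0.1],[0,0,0.1],[0,0,0.1],[0,0,0.1]], grip=[0,0,0,0,0], force=80)

```text
time: 15.45
ee_pos: [0.5056, 0.2683, 0.1587]
tcp_rot: [180.0, -0.0, 120.3]
wrist_force: [1.0, -0.2, -2.1]
opening: 0.0132
grasp_force: 80.6
```

Request:
move_arm(offset=[[0,0,0],[0,0,0],[0,0,0],[0,0,0],[0,0,0]], twist=[[0,0,0.1],[0,0,0.1],[0,0,0.1],[0,0,0.1],[0,0,0.1]], grip=[0,0,0,0,0])

```text
time: 15.95
ee_pos: [0.5058, 0.2683, 0.1587]
tcp_rot: [180.0, -0.0, 91.6]
wrist_force: [2.1, 0.1, -1.6]
opening: 0.0133
grasp_force: 80.5
```

```bash
python3 -c "
from h import *
plan((.5055,.2682,.1585),149.1-91.7); print(bot.get_obs()['torque'])"
```

```text
tool offset cm [-0.01 -0.03  0.02] twist z 0.597 rpy [ 1.7996e+02 -1.0000e-02  9.1600e+01] pos [0.5058 0.2683 0.1587] q [ 27.9   7.2   2.   84.8  -0.  116.3] F [ 2.1  0.1 -1.6] t 15.95
[ 0.14776758 -0.44585355  0.02123146]
```

Request:
move_arm(offset=[[0,0,0],[0,0,0],[0,0,0],[0,0,0],[0,0,0]], twist=[[0,0,0.1],[0,0,0.1],[0,0,0.1],[0,0,0.1],[0,0,0.1]], grip=[0,0,0,0,0])

```text
time: 16.45
ee_pos: [0.5057, 0.2683, 0.1587]
tcp_rot: [180.0, -0.0, 62.9]
wrist_force: [0.5, 1.1, -0.8]
opening: 0.0133
grasp_force: 80.7
```

Request:
move_arm(offset=[[0,0,0],[0,0,0],[0,0,0],[0,0,0]], twist=[[0,0,0.08],[0,0,0.04],[0,0,0],[0,0,0]], grip=[0,0,0,0])

```text
time: 16.85
ee_pos: [0.5056, 0.2682, 0.1587]
tcp_rot: [180.0, -0.0, 56.4]
wrist_force: [-0.7, -0.1, 0.2]
opening: 0.013
grasp_force: 80.6
```

```bash
python3 -c "
from h import *
plan((.5055,.2682,.1585),149.1-91.7); print(bot.get_obs()['torque'])
c=shot('wrist');cv2.imwrite('pics/w6.png',cv2.resize(c['color'][150:350,220:420,::-1],(600,600)))"
```

```text
tool offset cm [-0.01 -0.    0.02] twist z -0.018 rpy [ 1.800e+02 -1.000e-02  5.639e+01] pos [0.5056 0.2682 0.1587] q [ 27.9   7.2   2.   84.8  -0.  151.6] F [-0.7 -0.1  0.2] t 16.85
[ 0.00830503 -0.02652595 -0.02374536]
```

View pics/w6.png

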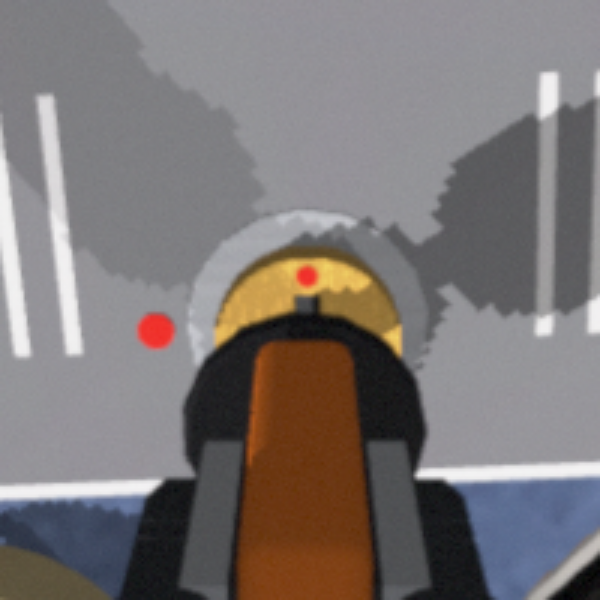

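Request:
move_arm(offset=[[0,0,-0.5],[0,0,-0.8],[0,0,-2.5],[0,0,-3.5],[0,0,-3]], twist=[[0,0,0],[0,0,0],[0,0,0],[0,0,0],[0,0,0]], grip=[0,0,0,0,0])

```text
time: 17.4
ee_pos: [0.5053, 0.2682, 0.264]
tcp_rot: [180.0, -0.1, 56.3]
wrist_force: [0.2, -0.3, -0.4]
opening: 0.0133
grasp_force: 80.6
```

Request:
move_arm(offset=[[0,0,0],[0,0,0]], twist=[[0,0,0],[0,0,0]], grip=[0,0])

```text
time: 17.6
ee_pos: [0.5058, 0.2684, 0.2625]
tcp_rot: [180.0, -0.1, 56.3]
wrist_force: [-0.2, -0.8, -0.5]
opening: 0.0133
grasp_force: 80.7
```

```bash
python3 -c "
from h import *
plan((.428,-.0469,.26),113.6)
c=shot('wrist');P=cloud(c);cv2.imwrite('pics/w7.png',cv2.resize(c['color'][130:330,220:420,::-1],(600,600)))
u=np.array([np.cos(np.radians(59)),np.sin(np.radians(59))]); h=np.array([.546,.336]); v=np.array([-u[1],u[0]])
for a in (-20,-50):
  print([float(np.median(P[np.hypot(P[...,0]-q[0],P[...,1]-q[1])<.004][:,2])) for b in(-60,60) for q in [h+u*a/1000+v*b/1000]])"
```

```text
tool offset cm [-30.55  11.01   0.21] twist z -1.0 rpy [ 1.7996e+02 -9.0000e-02  5.6330e+01] pos [0.5058 0.2684 0.2625] q [ 28.    8.3  14.7  96.3   0.  151.6] F [-0.2 -0.8 -0.5] t 17.6
[0.0701815704297725, 0.07004384535800534]
[0.07018731680911769, 0.06998744020057529]
```

View pics/w7.png

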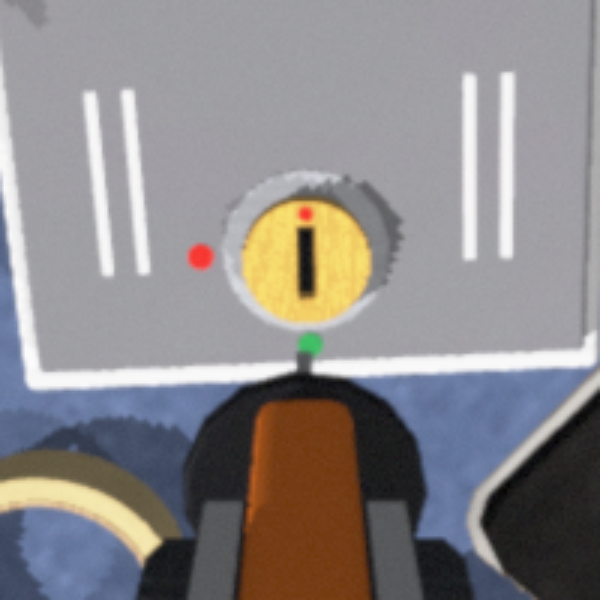

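Request:
move_arm(offset=[[-3.05,1.1,0],[-3.05,1.1,0],[-3.05,1.1,0],[-3.05,1.1,0],[-3.05,1.1,0]], twist=[[0,0,0],[0,0,0],[0,0,0],[0,0,0],[0,0,0]], grip=[0,0,0,0,0])

```text
time: 18.15
ee_pos: [0.4657, 0.1096, 0.2602]
tcp_rot: [-179.9, 0.1, 56.3]
wrist_force: [0.5, -0.5, -0.4]
opening: 0.013
grasp_force: 80.6
```

Request:
move_arm(offset=[[-3.05,1.1,0],[-3.05,1.1,0],[-3.05,1.1,0],[-3.05,1.1,0],[-3.05,1.1,0]], twist=[[0,0,0],[0,0,0],[0,0,0],[0,0,0],[0,0,0]], grip=[0,0,0,0,0])

```text
time: 18.65
ee_pos: [0.4269, -0.0477, 0.2604]
tcp_rot: [-179.9, 0.0, 56.3]
wrist_force: [0.7, 0.7, -0.4]
opening: 0.0132
grasp_force: 80.6
```

Request:
move_arm(offset=[[0,0,0],[0,0,0],[0,0,0],[0,0,0],[0,0,0]], twist=[[0,0,-0.14],[0,0,-0.14],[0,0,-0.14],[0,0,-0.14],[0,0,-0.14]], grip=[0,0,0,0,0])

```text
time: 19.15
ee_pos: [0.4274, -0.0466, 0.2603]
tcp_rot: [-179.9, -0.0, 96.7]
wrist_force: [-0.4, -0.3, -0.9]
opening: 0.0132
grasp_force: 80.6
```

Request:
move_arm(offset=[[0,0,0],[0,0,0],[0,0,0],[0,0,0],[0,0,0]], twist=[[0,0,-0.14],[0,0,-0.14],[0,0,-0.02],[0,0,0],[0,0,0]], grip=[0,0,0,0,0])

```text
time: 19.65
ee_pos: [0.4277, -0.0466, 0.2612]
tcp_rot: [-180.0, -0.0, 113.4]
wrist_force: [-0.1, -0.0, 0.6]
opening: 0.0131
grasp_force: 80.6
```

```bash
python3 -c "
from h import *
plan((.428,-.0469,.0985),113.6)"
```

```text
tool offset cm [-0.05  0.02 16.27] twist z -0.003 rpy [-1.7997e+02 -2.0000e-02  1.1343e+02] pos [ 0.4277 -0.0466  0.2612] q [ -6.2 -11.1  -4.4  96.7   0.   60.4] F [-0.1 -0.   0.6] t 19.65
```

Request:
move_arm(offset=[[0,0,4],[0,0,4],[0,0,3],[0,0,2],[0,0,2]], twist=[[0,0,0],[0,0,0],[0,0,0],[0,0,0],[0,0,0]], grip=[0,0,0,0,0])

```text
time: 20.15
ee_pos: [0.4274, -0.0465, 0.1102]
tcp_rot: [-180.0, -0.0, 113.5]
wrist_force: [0.7, 0.2, 0.1]
opening: 0.013
grasp_force: 80.7
```

Request:
move_arm(offset=[[0,0,0.6],[0,0,0.4],[0,0,0.3],[0,0,0],[0,0,0]], twist=[[0,0,0],[0,0,0],[0,0,0],[0,0,0],[0,0,0]], grip=[0,0,0,0,0])

```text
time: 20.65
ee_pos: [0.4282, -0.0466, 0.0993]
tcp_rot: [179.9, 0.0, 113.6]
wrist_force: [-0.8, -0.2, -0.1]
opening: 0.0133
grasp_force: 80.7
```

Request:
move_arm(offset=[[0,0,0.1],[0,0,0.1],[0,0,0]], twist=[[0,0,0],[0,0,0],[0,0,0]], grip=[0,0,0])

```text
time: 20.95
ee_pos: [0.4282, -0.0466, 0.0974]
tcp_rot: [179.9, 0.0, 113.6]
wrist_force: [-1.0, -0.4, 5.8]
opening: 0.0131
grasp_force: 81.5
```

Request:
move_arm(offset=[[0,0,0.05],[0,0,0.05],[0,0,0]], twist=[[0,0,0],[0,0,0],[0,0,0]], grip=[0,0,0])

```text
time: 21.25
ee_pos: [0.4282, -0.0466, 0.0974]
tcp_rot: [179.9, 0.0, 113.6]
wrist_force: [-5.5, 0.2, 12.5]
opening: 0.0134
grasp_force: 82.8
```

Seated; back off the preload, then release and lift slowly.

Request:
move_arm(offset=[[0,0,-0.1],[0,0,0],[0,0,0],[0,0,0],[0,0,0]], twist=[[0,0,0],[0,0,0],[0,0,0],[0,0,0],[0,0,0]], grip=[0,0.3,0.5,0.7,0.7], force=20)

```text
time: 21.75
ee_pos: [0.4278, -0.0466, 0.0965]
tcp_rot: [-180.0, -0.0, 113.6]
wrist_force: [0.5, -0.2, -0.6]
opening: 0.0599
grasp_force: 0.0
```

Request:
move_arm(offset=[[0,0,0],[0,0,-2],[0,0,-4],[0,0,-4],[0,0,-4]], twist=[[0,0,0],[0,0,0],[0,0,0],[0,0,0],[0,0,0]], grip=[0.7,0.7,0.7,0.7,0.7])

```text
time: 22.25
ee_pos: [0.4276, -0.0466, 0.2381]
tcp_rot: [-180.0, -0.0, 113.6]
wrist_force: [0.5, 0.4, -0.1]
opening: 0.0601
grasp_force: 0.0
```

Request:
move_arm(offset=[[0,0,-3.5],[0,0,0],[0,0,0]], twist=[[0,0,0],[0,0,0],[0,0,0]], grip=[0.7,0.7,0.7])

```text
time: 22.55
ee_pos: [0.4282, -0.0466, 0.272]
tcp_rot: [179.9, 0.0, 113.6]
wrist_force: [-0.8, -0.1, 0.5]
opening: 0.0597
grasp_force: 0.0
```

```bash
python3 kk.py; python3 -c "
from h import *
c=shot('top');cv2.imwrite('pics/top1.png',c['color'][:,:,::-1])"
```

```text
key top 817 [ 0.42750797 -0.0445844   0.11547023] ((427.9378356933594, -45.36443328857422), (14.290786743164062, 33.242103576660156), 23.612146377563477)
block 2211 [ 0.42593866 -0.04241619  0.04999137] ((427.99456787109375, -46.637367248535156), (56.698486328125, 56.10889434814453), 87.5793685913086)
tool offset cm [-1.00e-02  0.00e+00  1.76e+01] twist z -0.002 rpy [-1.7997e+02 -2.0000e-02  1.1361e+02] pos [ 0.4278 -0.0466  0.271 ] q [ -6.2 -10.8  -3.   97.8  -0.   60.2] F [0.5 0.1 0.5] t 22.6
```

View pics/top1.png

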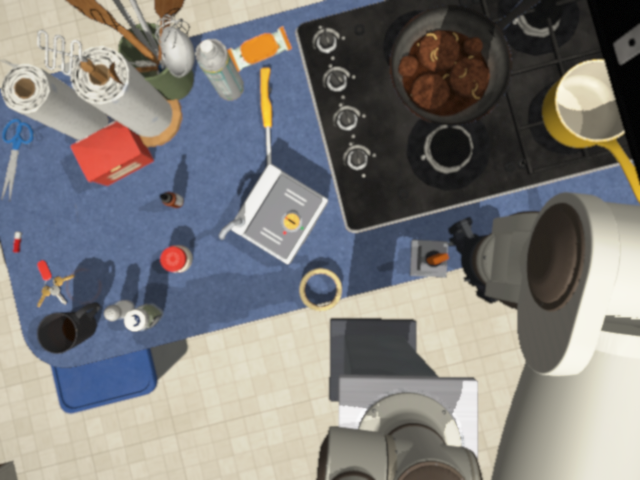

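The key stands upright in its stand at (435,257), top at 115.5 mm as at the start. The hatch is shut and locked at (290,220), and the bystanders in view are unmoved (the arm hides the tin).

```bash
python3 -c "
from h import *
print(bot.job_done())"
```

```text
the job is handed in; nothing more can be done
None
```

The job is handed in at about 23 s: the hatch is shut flat, the lock is turned to its stop and stayed there, and the key is back upright and fully down in its stand; the other things look unmoved, except the tin, which the arm hid in the last picture.

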